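# Show the camera the unpunched cover and where it belongs

## Task

One of the four coated covers on the rubber mat was never punched: its top has no round hole. For the overhead recording, point at the middle of that cover with the fingertips a few centimetres above it for about two seconds, then in the same way point at the middle of the open wooden tray for about two seconds, then press the push button on the recorder box fully down and let it come up again. Do not touch the covers, the mat, the tray, the case, the mug or the jar, and cross the other covers only well above them (about 10 cm), so that nobody takes one of those to be meant.

Things in the scene. Friction and masses are not known exactly. Their poses are not given: they have to be found in the camera images.
- cover_blank: the unpunched cover: loose, grey coated sheet-steel cover 100 x 64 x 30 mm lying open side down on the mat, with a plain top without a hole (only four tiny screw heads at the corners); origin at the centre of its underside, z up, x along its 100 mm length; its flat top is 30 mm above the origin
- cover_1: a good cover, loose: the same grey 100 x 64 x 30 mm cover, but with a 38 mm round hole in the middle of its top; origin at the centre of its underside, z up, x along its 100 mm length; its flat top is 30 mm above the origin
- cover_2: a good cover, loose: the same grey 100 x 64 x 30 mm cover, but with a 38 mm round hole in the middle of its top; origin at the centre of its underside, z up, x along its 100 mm length; its flat top is 30 mm above the origin
- cover_3: a good cover, loose: the same grey 100 x 64 x 30 mm cover, but with a 38 mm round hole in the middle of its top; origin at the centre of its underside, z up, x along its 100 mm length; its flat top is 30 mm above the origin
- mat: black rubber mat 250 (x) x 290 (y) x 6 mm, fixed flat on the bench, the covers lie on it in two rows of two; origin at the centre of its underside
- tray: open wooden tray, fixed, 160 (x) x 120 (y) x 40 mm high, walls 7 mm; origin at the centre of its underside, z up, rim 40 mm above the origin. It stands to the left or the right of the mat
- recorder: grey box 100 x 80 x 45 mm, fixed, on the other side of the mat from the tray, with the push button in the middle of its top; origin at the centre of its underside
- button_top (a point): centre of the top face of the black round push button (32 mm across, in a dark housing on the recorder box); it is pressed straight down
- button (a joint): travel of the button in m: 0 released, 0.006 fully down; a spring returns it, fully down takes about 5 N
- case: bystander, loose: closed wooden case with a brass clasp, 90 x 170 x 55 mm, beyond the mat; origin at the centre of its underside
- mug: bystander, loose: steel mug, 76 mm across, 85 mm high, handle on its y side; origin at the centre of its underside
- jar: bystander, loose: white powder sample jar, 64 mm across, 80 mm high; origin at the centre of its underside
There are look-alikes about, which are no part of the job. What is shaped like the recorder but red or turquoise is not meant.

How it is judged:
On the way, in this order (a step that is already met when the one before it is completed fails the run):
1. the fingertips dwell above the middle of the unpunched cover (within 25 mm sideways, at most about 65 mm above its top) (horizontal distance between the grasp point and cover_blank below 0.025 m and z of the grasp point in the frame of cover_blank between 0.05 and 0.115 m), for 1.7 s.
2. the fingertips dwell above the middle of the tray (within 35 mm sideways, at most about 65 mm above its rim) (horizontal distance between the grasp point and tray below 0.035 m and z of the grasp point in the frame of tray between 0.05 and 0.125 m), for 1.7 s.
3. the button is pressed down (value of joint button above 0.0045 m), for 0.05 s.
At the end, for the whole second after the job is handed in: The button is up again (less than 1.5 mm down) and the four covers, the case, the mug and the jar are at rest within 5 mm of where they started (value of joint button below 0.0015 m and distance of each of cover_blank, cover_1, cover_2, cover_3, case, mug, jar from where it was at the start of the episode below 0.005 m and linear speed of each of cover_blank, cover_1, cover_2, cover_3, case, mug, jar below 0.02 m/s); the robot touches nothing.
It fails at once if a cover is touched or moved more than 5 mm (contact force between any of the fingers, the arm and cover_blank above 0.3 N or distance of any of cover_blank, cover_1, cover_2, cover_3 from where it was at the start of the episode above 0.005 m or contact force between any of the fingers, the arm and cover_1 above 0.3 N or contact force between any of the fingers, the arm and cover_2 above 0.3 N or contact force between any of the fingers, the arm and cover_3 above 0.3 N).
It fails at once if the tray or the mat is touched (contact force between any of the fingers, the arm and tray above 0.3 N or contact force between any of the fingers, the arm and mat above 0.3 N).
It fails at once if the case, the mug or the jar is touched or moved more than 5 mm (contact force between any of the fingers, the arm and case above 0.3 N or distance of any of case, mug, jar from where it was at the start of the episode above 0.005 m or contact force between any of the fingers, the arm and mug above 0.3 N or contact force between any of the fingers, the arm and jar above 0.3 N).
It fails at once if the fingertips come low (under about 65 mm) over the middle of a punched cover, as if pointing at it ((horizontal distance between the grasp point and cover_1 below 0.025 m and z of the grasp point in the frame of cover_1 between 0 and 0.115 m) or (horizontal distance between the grasp point and cover_2 below 0.025 m and z of the grasp point in the frame of cover_2 between 0 and 0.115 m) or (horizontal distance between the grasp point and cover_3 below 0.025 m and z of the grasp point in the frame of cover_3 between 0 and 0.115 m)).
It also fails if it takes over 59 s, if anything falls off the work surface, if the arm or the gripper's body presses on something with over 40 N, if the wrist force passes 120 N, or if a joint passes its speed limit or range.

## Robot

A 6-joint arm with a two-finger parallel gripper is mounted at the origin on the work surface. World frame = base frame: x ahead of the robot, y to its left, z up, the work surface at z = 0. Lengths are in m, angles in rad, forces in N, time in s.
With the tool pointing down it reaches from about 0.25 to 0.725 m from the base axis. Payload 4 kg.
Tool frame: the origin (TCP) lies on the centre line of the jaws, within the pads' length; the fingertips stand 25 mm ahead of it and the grasp point (between the pads) lies 6 mm ahead of it; z points along the fingers, x is the direction in which the jaws open and shut, and the axes are right-handed (so a half turn about z gives the same grasp; the last joint's range is limited). The gripper opens to 85 mm and grips with 20 to 120 N. Pads are 22 mm wide; open, the fingers measure 114 mm over their backs; the gripper's body (76 mm by 85 mm) begins 54 mm behind the grasp point. The pads swing forward as they close: fully open they stand 13 mm farther back than shut.
Start: joints at [-1.113, 0.241, 0.005, 1.335, 0, 1.571], TCP at [0.221, -0.449, 0.226] pointing down, gripper open.
Joint ranges: [-2.72, 2.72], [-1.05, 1.87], [-1.09, 1.28], [-1.99, 2.15], [-1.42, 1.44], [-3.14, 3.14]. Speed limits (rad/s): [2.79, 2.79, 3.14, 3.14, 3.14, 3.14].

## Interface

Orientations are given as a unit quaternion [x, y, z, w].
In Python, from workcell import bot, imaging, order gives the robot as it stands.
- The arm moves only by the tool carry_out, never from a script. Its argument "moves" is a list of rows, each a list of 5 numbers: the shift along the tool's x, y, z scaled (see below), then the turn about the tool's z scaled (see below), then the opening, from -1 (shut) to 1 (fully open). In form: [[tx, ty, tz, roll, hand], ...]. A call has 1 to 20 rows; each row is the pose to reach, as a shift and turn from the pose commanded when the call began, along the tool's axes at that moment; what a row does not reach only later rows make up. The controller multiplies each number of a shift by 0.1 m and each number of a turn by 90 degrees. A row lasts 1/10 s, in which the tool goes at most 50 mm and 8.59 degrees, less where a joint would pass 70% of its speed; a pose out of reach is approached as far as the arm can. A call with a number of a shift or a turn outside -1 to 1 is refused whole. A call with a gripper value outside its range is refused whole. The fingers move at their own pace and stop on an object; the grip force is fixed at half the most. Time passes only in rows, so rows that repeat a pose let the fingers close. It gives the time, the measured TCP pose, the force and the opening at its end, in the units of the state.
- bot.get_obs(): the state, without advancing time (a new reading comes with each control period).
- imaging.camera(name): name is "scene" or "top"; returns the picture (420x560x3 uint8, red, green, blue); there is no depth.
- imaging.camera_model(name): a dict with "fovy" (degrees; the focal length in pixels is half the picture's height over the tangent of half this angle, whatever the lens; pixels are square), "cx", "cy" (the principal point, pixels), "dist" ([k1, k2, p1, p2, k3] as OpenCV has them; the pictures are not rectified), "eye" and "rotation" of the camera in the world. Camera axes: x right, y up, looking along -z (the intrinsics and any distortion apply to the point x, -y, -z); pixel columns grow to the right and rows downward; lengths in m; the calibration is good to about 2 mm. A picture is of the moment at which its call begins. camera_model takes no time and is no camera call.
- order.job_done(): hands the job in, once; it reports no verdict.
The state is a dict: "clock": time; "joint_pos": joint angles; "joint_vel": joint speeds; "tau": joint torques, N m; "eef_pos": TCP position; "tool_rot": TCP orientation; "ft_force": force on the tool from outside, world axes, zero at the start; "ft_torque": the same for the moment, N m; "grip_width": finger opening in m.
Only numpy, scipy, OpenCV 4.12 (cv2) and the standard library are available. Lean on these libraries where they do the work, as an engineer would, in place of code of your own. Each camera call takes 0.05 s, during which the arm holds its last target.

## Working session

There is one attempt and no reset: what is moved stays moved. The work goes in short steps, Python scripts to look and compute and a tool call to move; the robot and the scene stay as the last step left them, time stands still between calls to the robot, and variables do not carry over. Pictures are saved under pics/ and viewed, and the job is handed in when it is done.

Besides the shell and the picture viewer there is one more tool, called after ">>>" by a JSON object that holds its "api" and its "payload". carry_out: Moves the arm, as the interface text tells. Its arguments: {"type":"object","properties":{"moves":{"type":"array","items":{"type":"array","items":{"type":"number","minimum":-1,"maximum":1}}}},"required":["moves"]}

```bash
mkdir -p pics; python3 - <<'E'
from workcell import bot, imaging
import cv2
o=bot.get_obs();print({k:o[k] for k in('clock','eef_pos','tool_rot','grip_width','ft_force')})
for n in('top','scene'):
    im=imaging.camera(n);cv2.imwrite(f'pics/{n}0.png',im[:,:,::-1]);print(imaging.camera_model(n))
E
```

```text
{'clock': 0.0, 'eef_pos': array([ 0.22069394, -0.44794673,  0.22462116]), 'tool_rot': array([ 8.49101910e-01, -5.28228063e-01, -8.76409050e-04, -5.40466918e-04]), 'grip_width': 0.085178073841206, 'ft_force': array([0.58038144, 0.31688503, 0.27146771])}
{'fovy': 49.37486738705974, 'cx': 286.16363808302776, 'cy': 204.5533132302763, 'dist': array([-0.11342513,  0.        ,  0.        ,  0.        ,  0.        ]), 'eye': array([ 0.37401544, -0.05476935,  1.14223407]), 'rotation': array([-0.07158203,  0.07673067,  0.72747646, -0.67806078])}
{'fovy': 44.55996279029196, 'cx': 277.4473380119413, 'cy': 201.99291358491197, 'dist': array([0.01514565, 0.        , 0.        , 0.        , 0.        ]), 'eye': array([1.51857537, 0.11105136, 1.28741106]), 'rotation': array([0.21052793, 0.2473451 , 0.73441482, 0.59593058])}
```

View pics/top0.png

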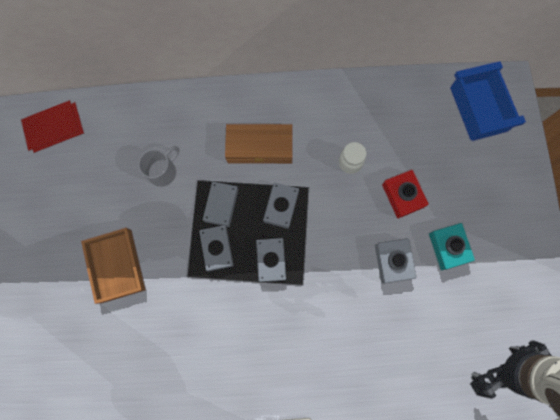

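View pics/scene0.png

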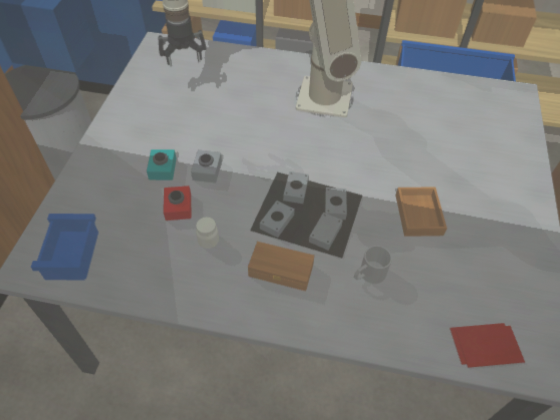

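The top view shows four covers: (221,203) with a plain top, and (281,205), (215,248) and (271,259), each with a dark round hole. The wooden tray is at (113,266). The grey recorder is at (396,261), next to red (405,193) and turquoise (452,246) look-alikes. Next I'll confirm the blank cover in a crop and measure.

```bash
cat > h.py <<'E'
import numpy as np, cv2
from scipy.spatial.transform import Rotation as R
from workcell import imaging
def K(m):
    f=210/np.tan(np.radians(m['fovy']/2)); return np.array([[f,0,m['cx']],[0,f,m['cy']],[0,0,1]])
def ray(n,uv):
    m=imaging.camera_model(n)
    p=cv2.undistortPoints(np.array([[uv]],float),K(m),m['dist'])[0,0]
    return m['eye'],R.from_quat(m['rotation']).apply([p[0],-p[1],-1])
def onz(n,uv,z):
    e,d=ray(n,uv); return e+d*(z-e[2])/d[2]
def two(a,b):
    e1,d1=ray('top',a);e2,d2=ray('scene',b)
    s=np.linalg.lstsq(np.c_[d1,-d2],e2-e1,rcond=None)[0]
    p,q=e1+s[0]*d1,e2+s[1]*d2
    return (p+q)/2,np.linalg.norm(p-q)
E
python3 - <<'E'
from h import *
t=cv2.imread('pics/top0.png');s=cv2.imread('pics/scene0.png')
a=cv2.resize(t[175:290,185:310],None,fx=3.2,fy=3.2,interpolation=3)
b=cv2.resize(s[170:255,250:365],None,fx=3.2,fy=3.2,interpolation=3)
c=cv2.resize(t[215:310,75:150],None,fx=3,fy=3,interpolation=3)
d=cv2.resize(t[230:290,370:420],None,fx=4,fy=4,interpolation=3)
e=cv2.resize(s[140:190,185:230],None,fx=4,fy=4,interpolation=3)
W=np.zeros((600,800,3),np.uint8)
def put(i,y,x): 
    h=min(i.shape[0],600-y);w=min(i.shape[1],800-x);W[y:y+h,x:x+w]=i[:h,:w]
put(a,0,0);put(b,0,405);put(c,300,405);put(d,370,0);put(e,370,205)
cv2.imwrite('pics/crop.png',W)
hsv=cv2.cvtColor(t,cv2.COLOR_BGR2HSV);g=hsv[:,:,2]
# covers: bright in mat
for (x0,y0,x1,y1) in [(201,178,240,228),(260,180,303,230),(196,223,236,274),(252,234,291,284)]:
    m=np.zeros_like(g);m[y0:y1,x0:x1]=((g[y0:y1,x0:x1]>85)*255)
    cs,_=cv2.findContours(m,0,1);k=max(cs,key=cv2.contourArea);r=cv2.minAreaRect(k);print('cover',r,onz('top',r[0],.036))
m=cv2.inRange(hsv,(5,90,40),(20,255,255));m[:,:70]=0;m[:,150:]=0
cs,_=cv2.findContours(m,0,1);k=max(cs,key=cv2.contourArea);r=cv2.minAreaRect(k);print('tray',r,onz('top',r[0],.04))
for n,i,(x0,y0,x1,y1) in [('top',t,(380,242,414,280)),('scene',s,(194,148,222,172))]:
    m=np.zeros_like(i[:,:,0]);m[y0:y1,x0:x1]=(i[y0:y1,x0:x1].max(2)<62)*255
    cs,_=cv2.findContours(m,0,1);k=max(cs,key=cv2.contourArea);print(n,cv2.minEnclosingCircle(k),cv2.contourArea(k))
E
```

```text
cover ((220.0, 202.5), (49.0, 38.0), 90.0) [0.62627404 0.09235965 0.036     ]
cover ((281.0, 203.0), (46.0, 42.0), 90.0) [ 0.61434971 -0.05875821  0.036     ]
cover ((215.40638732910156, 246.34544372558594), (46.28055191040039, 28.878202438354492), 85.36454010009766) [0.51773412 0.10811385 0.036     ]
cover ((268.5, 260.5), (33.0, 45.0), 0.0) [ 0.4745742  -0.01893967  0.036     ]
tray ((112.28325653076172, 265.2896728515625), (66.66039276123047, 51.6513786315918), 76.60750579833984) [0.4870819  0.36350414 0.04      ]
top ((398.77777099609375, 259.77777099609375), 7.007160186767578) 129.5Traceback (most recent call last):
  File "<stdin>", line 22, in <module>
ValueError: max() iterable argument is empty
```

View pics/crop.png

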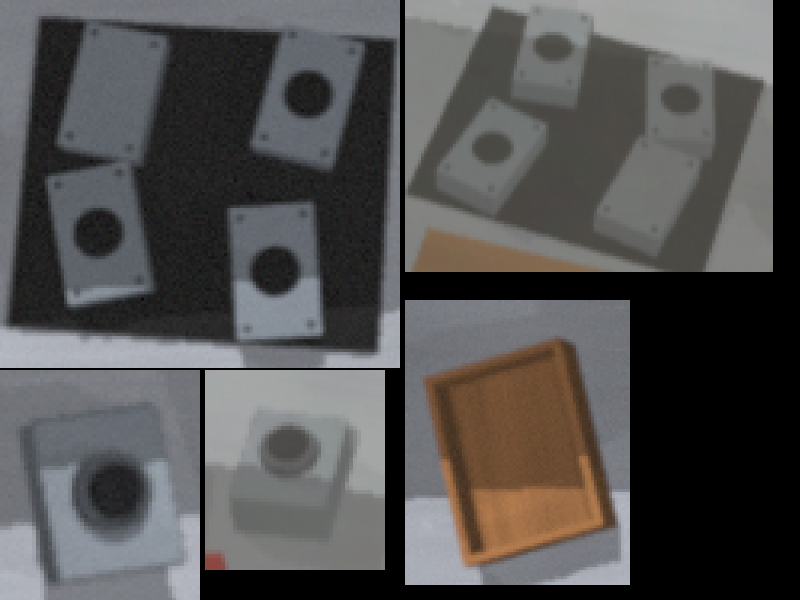

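The crop confirms it: the cover at (220,203) is the only one with no hole. Now I'll work out the target positions.

```bash
cat >> h.py <<'E'
def delta(x,y,z):
    from workcell import bot
    o=bot.get_obs();r=R.from_quat(o['tool_rot']);p=o['eef_pos']
    print('t',o['clock'],'p',p.round(4),'q',o['joint_pos'].round(3),'F',o['ft_force'].round(2),'w',round(o['grip_width'],4))
    print('tool delta (0.1m):',(r.inv().apply(np.array([x,y,z])-p)*10).round(3),'x axis',r.apply([1,0,0]).round(3))
E
python3 - <<'E'
from h import *
print('blank',onz('top',(220.1,203.2),.036),onz('scene',(250+(648-405)/3.2,170+190/3.2),.036))
for uv in[(281,204.7),(215.6,247.5),(271.2,259.7)]:print(onz('top',uv,.036))
print('tray',onz('top',(111.9,265.7),.04),onz('scene',(421,205),.04))
print('btn',two((399,260),(205.75,158.25)),onz('top',(399,260),.06))
delta(.626,.092,.225)
E
```

```text
blank [0.6244777  0.09218166 0.036     ] [0.6310694  0.09457871 0.036     ]
[ 0.61005267 -0.05846593  0.036     ]
[0.5148771  0.10775695 0.036     ]
[ 0.47605234 -0.02557709  0.036     ]
tray [0.48613471 0.36447464 0.04      ] [0.48122907 0.36826033 0.04      ]
btn (array([ 0.45082893, -0.32869902,  0.05855088]), np.float64(0.0021852487206197274)) [ 0.45086088 -0.32945216  0.06      ]
t 0.1 p [ 0.2207 -0.448   0.2247] q [-1.113  0.241  0.004  1.335  0.     1.571] F [0.36 0.92 1.15] w 0.0852
tool delta (0.1m): [-3.053e+00 -6.022e+00  3.000e-03] x axis [ 0.442 -0.897 -0.002]
```

>>> {"api": "carry_out", "payload": {"moves": [[-0.25,-0.5,0,-0.2,-1],[-0.5,-1,0,-0.4,-1],[-0.5,-1,0,-0.5,-1],[-0.5,-1,0,-0.5,-1],[-0.5,-1,0,-0.5,-1],[-0.5,-1,0,-0.5,-1]]}}

```text
clock: 0.7
eef_pos: [0.2886, -0.3589, 0.2251]
tool_rot: [0.987, -0.161, -0.0, -0.0]
ft_force: [0.8, 0.2, -0.0]
grip_width: 0.0004
```

```bash
python3 -c "
from h import *
delta(.626,.092,.225)"
```

```text
t 0.7 p [ 0.2886 -0.3589  0.2251] q [-0.893  0.164 -0.093  1.315 -0.     1.001] F [ 0.75  0.23 -0.04] w 0.0004
tool delta (0.1m): [ 1.766e+00 -5.347e+00  2.000e-03] x axis [ 0.948 -0.318 -0.001]
```

>>> {"api": "carry_out", "payload": {"moves": [[0.16,-0.5,0,0,-1],[0.33,-1,0,0,-1],[0.33,-1,0,0,-1],[0.33,-1,0,0,-1]]}}

```text
clock: 1.1
eef_pos: [0.3525, -0.2743, 0.2252]
tool_rot: [0.987, -0.161, -0.0, -0.0]
ft_force: [0.7, -0.2, 0.4]
grip_width: -0.0002
```

>>> {"api": "carry_out", "payload": {"moves": [[0.16,-0.5,0,0,-1],[0.33,-1,0,0,-1],[0.33,-1,0,0,-1],[0.33,-1,0,0,-1]]}}

```text
clock: 1.5
eef_pos: [0.4154, -0.1914, 0.2252]
tool_rot: [0.987, -0.162, -0.0, 0.0]
ft_force: [-0.5, 0.4, -0.2]
grip_width: -0.0001
```

>>> {"api": "carry_out", "payload": {"moves": [[0.16,-0.5,0,0,-1],[0.33,-1,0,0,-1],[0.33,-1,0,0,-1],[0.33,-1,0,0,-1]]}}

```text
clock: 1.9
eef_pos: [0.4786, -0.1082, 0.2251]
tool_rot: [0.987, -0.163, -0.001, 0.0]
ft_force: [-0.1, -0.5, 0.3]
grip_width: 0.0001
```

>>> {"api": "carry_out", "payload": {"moves": [[0.16,-0.5,0,0,-1],[0.33,-1,0,0,-1],[0.33,-1,0,0,-1],[0.33,-1,0,0,-1],[0.33,-1,0,0,-1]]}}

```text
clock: 2.4
eef_pos: [0.5411, -0.0254, 0.2254]
tool_rot: [0.986, -0.164, -0.001, 0.001]
ft_force: [0.2, -0.0, -0.1]
grip_width: 0.0
```

```bash
python3 -c "
from h import *
delta(.626,.092,.225)"
```

```text
t 2.4 p [ 0.5411 -0.0254  0.2254] q [-4.600e-02  3.250e-01  1.190e-01  1.366e+00 -1.000e-03  1.855e+00] F [ 0.17 -0.01 -0.14] w 0.0
tool delta (0.1m): [ 4.220e-01 -1.386e+00  1.000e-03] x axis [ 0.946 -0.324 -0.001]
```

>>> {"api": "carry_out", "payload": {"moves": [[0.15,-0.5,0,0,-1],[0.3,-1,0,0,-1],[0.3,-1,0,0,-1],[0.3,-1,0,0,-1],[0.3,-1,0,0,-1]]}}

```text
clock: 2.9
eef_pos: [0.602, 0.0598, 0.2256]
tool_rot: [0.986, -0.164, -0.0, 0.0]
ft_force: [0.1, 0.5, -0.0]
grip_width: 0.0005
```

>>> {"api": "carry_out", "payload": {"moves": [[0.11,-0.38,0,0,-1],[0.11,-0.38,0,0,-1],[0.11,-0.38,0,0,-1],[0.11,-0.38,0,0,-1]]}}

```text
clock: 3.3
eef_pos: [0.6249, 0.0926, 0.226]
tool_rot: [0.986, -0.164, 0.0, 0.0]
ft_force: [-0.1, -0.3, -0.9]
grip_width: -0.0001
```

```bash
python3 - <<'E'
from h import *
delta(.626,.092,.102)
for n in('top','scene'): cv2.imwrite(f'pics/{n}1.png',imaging.camera(n)[:,:,::-1])
a=cv2.imread('pics/top1.png');b=cv2.imread('pics/scene1.png')
cv2.imwrite('pics/b1.png',np.hstack([cv2.resize(a[130:330,100:300],(400,400)),cv2.resize(b[100:300,200:400],(400,400))]))
E
```

```text
t 3.3 p [0.6249 0.0926 0.226 ] q [ 0.147  0.512  0.405  1.464 -0.     2.048] F [-0.08 -0.33 -0.94] w -0.0001
tool delta (0.1m): [0.012 0.002 1.24 ] x axis [ 0.946 -0.323  0.   ]
```

View pics/b1.png

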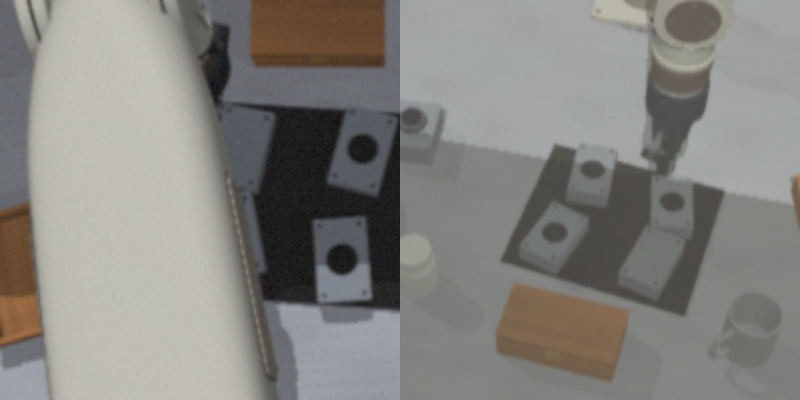

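The arm hides the cover in the top view. In the scene view, the shut fingertips at crop (658,165) hang in line above the cover at (652,262). I'll descend straight down.

>>> {"api": "carry_out", "payload": {"moves": [[0,0,0.4,0,-1],[0,0,0.7,0,-1],[0,0,0.9,0,-1],[0,0,0.9,0,-1],[0,0,0.9,0,-1]]}}

```text
clock: 3.9
eef_pos: [0.6254, 0.0937, 0.1361]
tool_rot: [0.987, -0.163, 0.0, 0.0]
ft_force: [-0.4, -0.1, 0.0]
grip_width: 0.0001
```

>>> {"api": "carry_out", "payload": {"moves": [[0,0,0.2,0,-1],[0,0,0.34,0,-1],[0,0,0.34,0,-1],[0,0,0.34,0,-1]]}}

```text
clock: 4.3
eef_pos: [0.6265, 0.0943, 0.1034]
tool_rot: [0.987, -0.163, 0.001, -0.0]
ft_force: [-0.1, -0.1, -0.1]
grip_width: -0.0002
```

```bash
python3 - <<'E'
from h import *
delta(.626,.092,.102)
b=imaging.camera('scene')[:,:,::-1]
cv2.imwrite('pics/b2.png',cv2.resize(b[140:280,240:400],(640,560)))
E
```

```text
t 4.3 p [0.6265 0.0943 0.1034] q [ 0.149  0.573  0.183  1.179 -0.     2.048] F [-0.08 -0.1  -0.1 ] w -0.0002
tool delta (0.1m): [0.003 0.023 0.014] x axis [ 0.947 -0.322  0.002]
```

View pics/b2.png

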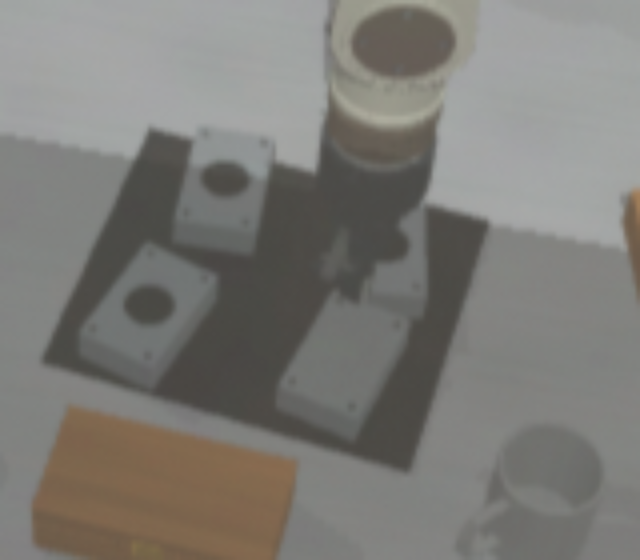

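The fingertips at crop (355,295) are above the plain cover, and nothing has been touched. Next is a 2 s dwell.

>>> {"api": "carry_out", "payload": {"moves": [[0,0,0,0,-1],[0,0,0,0,-1],[0,0,0,0,-1],[0,0,0,0,-1],[0,0,0,0,-1],[0,0,0,0,-1],[0,0,0,0,-1],[0,0,0,0,-1],[0,0,0,0,-1],[0,0,0,0,-1],[0,0,0,0,-1],[0,0,0,0,-1],[0,0,0,0,-1],[0,0,0,0,-1],[0,0,0,0,-1],[0,0,0,0,-1],[0,0,0,0,-1],[0,0,0,0,-1],[0,0,0,0,-1],[0,0,0,0,-1]]}}

```text
clock: 6.35
eef_pos: [0.6255, 0.0943, 0.1015]
tool_rot: [0.987, -0.163, -0.0, -0.0]
ft_force: [-0.0, 0.8, 0.3]
grip_width: 0.0002
```

```bash
python3 - <<'E'
from h import *
print(onz('scene',(328.75,213.75),.078))
delta(.626,.092,.23)
delta(.486,.366,.23)
E
```

```text
[0.60361412 0.09517176 0.078     ]
t 6.35 p [0.6255 0.0943 0.1015] q [0.15  0.574 0.181 1.177 0.    2.048] F [-0.02  0.8   0.28] w 0.0002
tool delta (0.1m): [ 0.012  0.02  -1.285] x axis [ 0.947 -0.322 -0.   ]
t 6.35 p [0.6255 0.0943 0.1015] q [0.15  0.574 0.181 1.177 0.    2.048] F [-0.02  0.8   0.28] w 0.0002
tool delta (0.1m): [-2.195 -2.124 -1.285] x axis [ 0.947 -0.322 -0.   ]
```

The tip I read from the picture disagrees with the state by 22 mm in x, so I'll check that before going on.

```bash
cat >> h.py <<'E'
def proj(n,P):
    m=imaging.camera_model(n);r=R.from_quat(m['rotation'])
    c=r.inv().apply(np.atleast_2d(P)-m['eye'])*[1,-1,-1]
    return cv2.projectPoints(c.reshape(-1,1,3),np.zeros(3),np.zeros(3),K(m),m['dist'])[0][:,0]
E
python3 - <<'E'
from h import *
b=imaging.camera('scene')[:,:,::-1]
x0,y0,s=300,180,8
c=cv2.resize(b[y0:y0+75,x0:x0+90],None,fx=s,fy=s,interpolation=3)
c=cv2.convertScaleAbs(c,alpha=2.0,beta=-60)
for P,col in[((.6255,.0943,.0765),(0,0,255)),((.6255,.0943,.0955),(0,255,0)),((.6245,.0922,.036),(255,0,0))]:
    p=proj('scene',P)[0];print(p);cv2.circle(c,tuple(int(v) for v in (p-[x0,y0])*s+s/2),4,col,-1)
cv2.imwrite('pics/b3.png',c)
E
```

```text
[327.35213216 219.8899886 ]
[327.9516846  216.03351622]
[325.46470241 227.46755683]
```

View pics/b3.png

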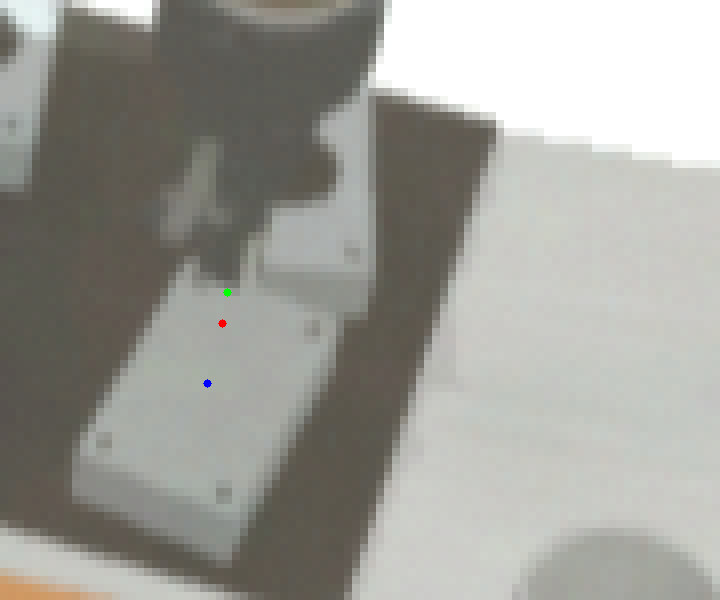

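```bash
python3 - <<'E'
from h import *
out=[]
for f,n,p0,tool,(x0,y0) in[('pics/scene1.png','scene',(.6249,.0926,.226),-1,(300,140)),('pics/scene0.png','scene',(.2207,-.448,.2247),-1,(150,20))]:
    b=cv2.imread(f);s=7
    c=cv2.resize(b[y0:y0+65,x0:x0+56],None,fx=s,fy=s,interpolation=3);c=cv2.convertScaleAbs(c,alpha=1.8,beta=-50)
    for dz,col in[(.025,(0,0,255)),(.006,(0,255,0)),(0,(255,0,0))]:
        P=np.array(p0)-[0,0,dz];p=proj(n,P)[0];print(p);cv2.circle(c,tuple(int(v) for v in (p-[x0,y0])*s+s/2),4,col,-1)
    out.append(c)
cv2.imwrite('pics/b4.png',np.hstack(out))
E
```

```text
[330.92900873 192.84586733]
[331.61035355 188.42420299]
[331.82862137 187.00789411]
[186.44927391  73.64180181]
[185.71820415  68.94849834]
[185.48456417  67.44882871]
```

View pics/b4.png

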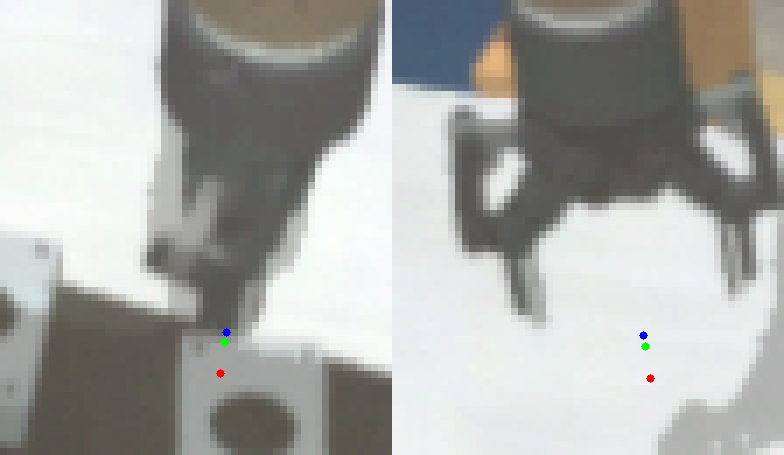

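```bash
python3 - <<'E'
from h import *
b=cv2.imread('pics/top0.png');s=7;x0,y0=460,335
c=cv2.resize(b[y0:y0+80,x0:x0+100],None,fx=s,fy=s,interpolation=3);c=cv2.convertScaleAbs(c,alpha=1.8,beta=0)
for dz,col in[(.025,(0,0,255)),(.012,(0,255,0)),(0,(255,0,0))]:
    for k in(-.0425,0,.0425):
        P=np.array([.2207+k*.442,-.448-k*.897,.2247-dz]);p=proj('top',P)[0];print(dz,k,p,proj('scene',P)[0])
        cv2.circle(c,tuple(int(v) for v in (p-[x0,y0])*s+s/2),3,col,-1)
cv2.imwrite('pics/b5.png',c)
E
```

```text
0.025 -0.0425 [467.29504278 372.74145142] [199.15902416  71.75354195]
0.025 0 [484.10174477 361.32573323] [186.44927391  73.64180181]
0.025 0.0425 [500.57499038 349.9887418 ] [173.62935544  75.54371132]
0.012 -0.0425 [469.76920554 373.67974204] [198.73963688  68.55352948]
0.012 0 [486.77766329 362.09530895] [185.95050332  70.43968001]
0.012 0.0425 [503.44062529 350.59251565] [173.04982417  72.33946902]
0 -0.0425 [472.11192644 374.56717113] [198.34787389  65.56479604]
0 0 [489.3104525  362.82257512] [185.48456417  67.44882871]
0 0.0425 [506.15181685 351.16244524] [172.50841402  69.34648649]
```

View pics/b5.png

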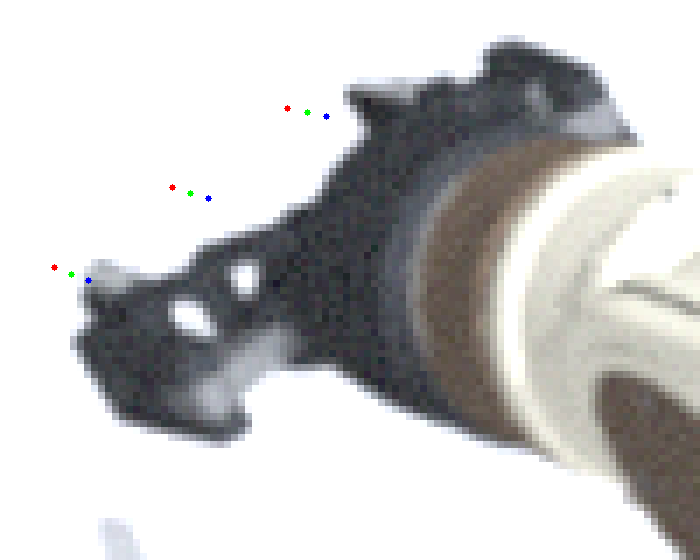

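```bash
python3 - <<'E'
from h import *
A,B=two((472.2,373.3),(199.0,61.5)),two((508.8,347.4),(170,65.3))
print(A,B,(A[0]+B[0])/2)
E
```

```text
(array([ 0.20836927, -0.40261158,  0.24643684]), np.float64(0.0012996377767907719)) (array([ 0.24935948, -0.48511245,  0.24680589]), np.float64(0.005381725277005985)) [ 0.22886437 -0.44386201  0.24662137]
```

Triangulating both open fingertips agrees in xy to about 8 mm, but puts the tips about 30 mm higher than the state implies. I'll lower by 15 mm, so the height band holds on either reading, and dwell again. The tips stay at least 25 mm clear of the cover.

>>> {"api": "carry_out", "payload": {"moves": [[0,0,0.08,0,-1],[0,0,0.15,0,-1],[0,0,0.15,0,-1],[0,0,0.15,0,-1],[0,0,0.15,0,-1],[0,0,0.15,0,-1],[0,0,0.15,0,-1],[0,0,0.15,0,-1],[0,0,0.15,0,-1],[0,0,0.15,0,-1],[0,0,0.15,0,-1],[0,0,0.15,0,-1],[0,0,0.15,0,-1],[0,0,0.15,0,-1],[0,0,0.15,0,-1],[0,0,0.15,0,-1],[0,0,0.15,0,-1],[0,0,0.15,0,-1],[0,0,0.15,0,-1],[0,0,0.15,0,-1]]}}

```text
clock: 8.4
eef_pos: [0.6255, 0.0942, 0.0865]
tool_rot: [0.987, -0.163, -0.0, 0.0]
ft_force: [1.1, -0.1, -0.1]
grip_width: 0.0003
```

>>> {"api": "carry_out", "payload": {"moves": [[0,0,0,0,-1],[0,0,0,0,-1],[0,0,0,0,-1],[0,0,0,0,-1]]}}

```text
clock: 8.8
eef_pos: [0.6255, 0.0943, 0.0865]
tool_rot: [0.987, -0.163, 0.0, 0.0]
ft_force: [0.1, 0.4, -0.6]
grip_width: -0.0002
```

```bash
python3 - <<'E'
from h import *
delta(.486,.366,.235)
b=imaging.camera('scene')[:,:,::-1]
x0,y0,s=300,180,8
c=cv2.resize(b[y0:y0+75,x0:x0+90],None,fx=s,fy=s,interpolation=3)
c=cv2.convertScaleAbs(c,alpha=2.0,beta=-60)
cv2.imwrite('pics/b6.png',c)
E
```

```text
t 8.8 p [0.6255 0.0943 0.0865] q [ 0.15   0.586  0.16   1.145 -0.     2.048] F [ 0.06  0.41 -0.55] w -0.0002
tool delta (0.1m): [-2.195 -2.124 -1.485] x axis [ 0.947 -0.322  0.   ]
```

View pics/b6.png

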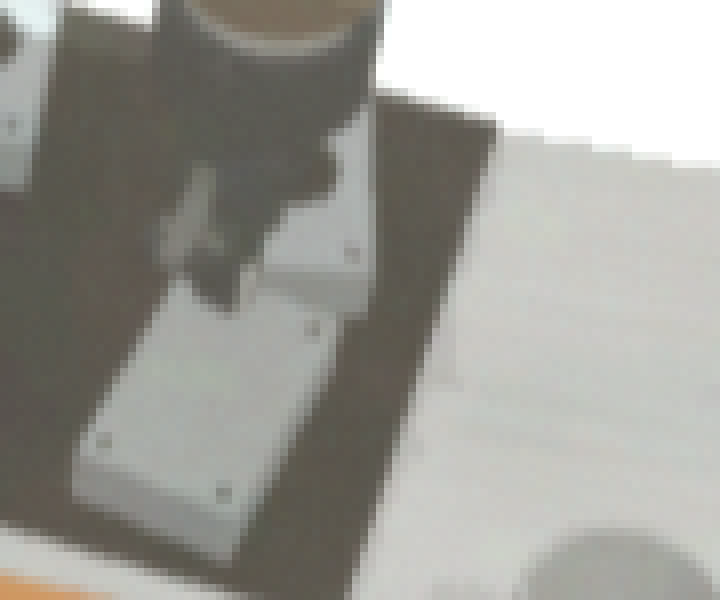

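>>> {"api": "carry_out", "payload": {"moves": [[0,0,-0.4,0,-1],[0,0,-0.8,0,-1],[0,0,-1,0,-1],[0,0,-1,0,-1],[0,0,-1,0,-1]]}}

```text
clock: 9.35
eef_pos: [0.6256, 0.0943, 0.1866]
tool_rot: [0.987, -0.163, 0.0, -0.0]
ft_force: [-0.0, 0.2, -0.4]
grip_width: -0.0001
```

>>> {"api": "carry_out", "payload": {"moves": [[0,0,-0.3,0,-1],[-0.2,-0.2,-0.5,0,-1],[-0.5,-0.5,-0.5,0,-1],[-0.73,-0.71,-0.5,0,-1],[-0.73,-0.71,-0.5,0,-1]]}}

```text
clock: 9.85
eef_pos: [0.5765, 0.1881, 0.2345]
tool_rot: [0.987, -0.161, -0.002, 0.0]
ft_force: [-0.0, -0.2, -0.3]
grip_width: 0.0001
```

>>> {"api": "carry_out", "payload": {"moves": [[-0.35,-0.35,0,0,-1],[-0.73,-0.71,0,0,-1],[-0.73,-0.71,0,0,-1],[-0.73,-0.71,0,0,-1],[-0.73,-0.71,0,0,-1]]}}

```text
clock: 10.35
eef_pos: [0.5331, 0.2746, 0.2353]
tool_rot: [0.987, -0.163, -0.001, 0.001]
ft_force: [-0.2, -0.2, -0.9]
grip_width: -0.0002
```

>>> {"api": "carry_out", "payload": {"moves": [[-0.35,-0.35,0,0,-1],[-0.73,-0.71,0,0,-1],[-0.73,-0.71,0,0,-1],[-0.73,-0.71,0,0,-1],[-0.73,-0.71,0,0,-1],[-0.73,-0.71,0,0,-1]]}}

```text
clock: 10.95
eef_pos: [0.4878, 0.3646, 0.2364]
tool_rot: [0.986, -0.164, 0.0, 0.0]
ft_force: [1.1, -0.5, -0.4]
grip_width: 0.0
```

```bash
python3 - <<'E'
from h import *
delta(.485,.366,.085)
E
```

```text
t 10.95 p [0.4878 0.3646 0.2364] q [ 0.642  0.461  0.349  1.46  -0.     2.543] F [ 1.07 -0.51 -0.43] w 0.0
tool delta (0.1m): [-0.031 -0.005  1.514] x axis [ 0.946 -0.324  0.   ]
```

>>> {"api": "carry_out", "payload": {"moves": [[0,0,0.4,0,-1],[0,0,0.7,0,-1],[-0.02,0,1,0,-1],[-0.02,0,1,0,-1],[-0.02,0,1,0,-1]]}}

```text
clock: 11.45
eef_pos: [0.4853, 0.366, 0.1367]
tool_rot: [0.986, -0.164, -0.0, 0.0]
ft_force: [0.2, 1.0, -0.0]
grip_width: -0.0001
```

>>> {"api": "carry_out", "payload": {"moves": [[0,0,0.25,0,-1],[0,0,0.5,0,-1],[0,0,0.5,0,-1],[0,0,0.5,0,-1],[0,0,0.5,0,-1],[0,0,0.5,0,-1],[0,0,0.5,0,-1],[0,0,0.5,0,-1],[0,0,0.5,0,-1],[0,0,0.5,0,-1],[0,0,0.5,0,-1],[0,0,0.5,0,-1],[0,0,0.5,0,-1],[0,0,0.5,0,-1],[0,0,0.5,0,-1],[0,0,0.5,0,-1],[0,0,0.5,0,-1],[0,0,0.5,0,-1],[0,0,0.5,0,-1],[0,0,0.5,0,-1]]}}

```text
clock: 13.45
eef_pos: [0.4848, 0.367, 0.0865]
tool_rot: [0.987, -0.163, -0.0, -0.0]
ft_force: [-0.4, -0.0, -0.8]
grip_width: 0.0002
```

>>> {"api": "carry_out", "payload": {"moves": [[0,0,0,0,-1],[0,0,0,0,-1],[0,0,0,0,-1],[0,0,0,0,-1],[0,0,0,0,-1],[0,0,0,0,-1]]}}

```text
clock: 14.05
eef_pos: [0.4848, 0.367, 0.0865]
tool_rot: [0.987, -0.163, 0.0, -0.0]
ft_force: [0.3, 0.2, 0.8]
grip_width: -0.0001
```

```bash
python3 - <<'E'
from h import *
delta(.451,-.329,.235)
b=imaging.camera('scene')[:,:,::-1]
x0,y0,s=370,150,6
c=cv2.resize(b[y0:y0+95,x0:x0+100],None,fx=s,fy=s,interpolation=3)
cv2.imwrite('pics/b7.png',c)
print(proj('scene',(.486,.365,.06)),proj('scene',(.486,.365,.085)))
E
```

```text
t 14.05 p [0.4848 0.367  0.0865] q [ 0.648  0.54   0.081  1.111 -0.     2.546] F [0.28 0.21 0.76] w -0.0001
tool delta (0.1m): [ 1.919  6.699 -1.485] x axis [ 0.947 -0.322  0.   ]
[[421.41240878 202.03193113]] [[423.37662533 196.92828973]]
```

View pics/b7.png

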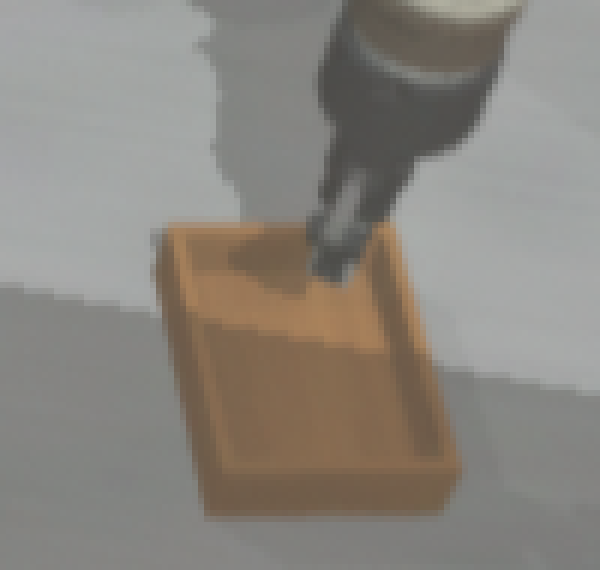

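>>> {"api": "carry_out", "payload": {"moves": [[0,0,-0.4,0,-1],[0,0,-0.8,0,-1],[0,0,-1,0,-1],[0,0,-1,0,-1],[0,0,-1,0,-1]]}}

```text
clock: 14.6
eef_pos: [0.4849, 0.3671, 0.1865]
tool_rot: [0.987, -0.163, 0.0, -0.0]
ft_force: [0.5, -0.5, -0.3]
grip_width: -0.0
```

>>> {"api": "carry_out", "payload": {"moves": [[0,0,-0.3,0,-1],[0,0.2,-0.5,0,-1],[0.14,0.5,-0.5,0,-1],[0.27,0.96,-0.5,0,-1],[0.27,0.96,-0.5,0,-1]]}}

```text
clock: 15.1
eef_pos: [0.4777, 0.2622, 0.2344]
tool_rot: [0.986, -0.166, -0.002, 0.003]
ft_force: [0.1, -0.3, 0.2]
grip_width: 0.0004
```

>>> {"api": "carry_out", "payload": {"moves": [[0.14,0.5,0,0,-1],[0.27,0.96,0,0,-1],[0.27,0.96,0,0,-1],[0.27,0.96,0,0,-1]]}}

```text
clock: 15.5
eef_pos: [0.4736, 0.1669, 0.2352]
tool_rot: [0.986, -0.164, -0.001, 0.0]
ft_force: [-0.2, 0.6, -0.1]
grip_width: -0.0005
```

>>> {"api": "carry_out", "payload": {"moves": [[0.14,0.5,0,0,-1],[0.27,0.96,0,0,-1],[0.27,0.96,0,0,-1],[0.27,0.96,0,0,-1]]}}

```text
clock: 15.9
eef_pos: [0.4689, 0.0686, 0.2359]
tool_rot: [0.987, -0.164, -0.001, -0.0]
ft_force: [-0.3, -0.1, -0.1]
grip_width: -0.0002
```

>>> {"api": "carry_out", "payload": {"moves": [[0.14,0.5,0,0,-1],[0.27,0.96,0,0,-1],[0.27,0.96,0,0,-1],[0.27,0.96,0,0,-1]]}}

```text
clock: 16.3
eef_pos: [0.464, -0.0304, 0.2361]
tool_rot: [0.987, -0.163, -0.0, -0.0]
ft_force: [0.6, -0.9, 1.2]
grip_width: 0.0002
```

>>> {"api": "carry_out", "payload": {"moves": [[0.14,0.5,0,0,-1],[0.27,0.96,0,0,-1],[0.27,0.96,0,0,-1],[0.27,0.96,0,0,-1]]}}

```text
clock: 16.7
eef_pos: [0.4588, -0.1297, 0.2361]
tool_rot: [0.987, -0.163, -0.0, -0.001]
ft_force: [0.9, -0.3, -0.9]
grip_width: -0.0001
```

>>> {"api": "carry_out", "payload": {"moves": [[0.14,0.5,0,0,-1],[0.27,0.96,0,0,-1],[0.27,0.96,0,0,-1],[0.27,0.96,0,0,-1]]}}

```text
clock: 17.1
eef_pos: [0.4536, -0.229, 0.2361]
tool_rot: [0.987, -0.162, -0.0, -0.001]
ft_force: [0.2, 1.1, 0.0]
grip_width: 0.0001
```

```bash
python3 - <<'E'
from h import *
delta(.451,-.329,.235)
E
```

```text
t 17.1 p [ 0.4536 -0.229   0.2361] q [-4.680e-01  2.530e-01  4.900e-02  1.368e+00  1.000e-03  1.429e+00] F [0.22 1.06 0.02] w 0.0001
tool delta (0.1m): [0.296 0.956 0.01 ] x axis [ 0.947 -0.321 -0.001]
```

>>> {"api": "carry_out", "payload": {"moves": [[0.15,0.5,0,0,-1],[0.3,0.95,0,0,-1],[0.3,0.95,0,0,-1],[0.3,0.95,0,0,-1],[0.3,0.95,0,0,-1]]}}

```text
clock: 17.6
eef_pos: [0.4514, -0.3276, 0.2365]
tool_rot: [0.987, -0.162, -0.0, -0.001]
ft_force: [-0.8, 0.5, 0.9]
grip_width: 0.0
```

>>> {"api": "carry_out", "payload": {"moves": [[0,0,0.4,0,-1],[0,0,0.7,0,-1],[0,0,1,0,-1],[0,0,1,0,-1],[0,0,1,0,-1],[0,0,1,0,-1]]}}

```text
clock: 18.2
eef_pos: [0.4522, -0.33, 0.1388]
tool_rot: [0.987, -0.162, 0.002, 0.001]
ft_force: [-0.5, -0.1, 0.6]
grip_width: -0.0004
```

```bash
python3 - <<'E'
from h import *
delta(.451,-.329,.084)
out=[]
for n,(x0,y0) in(('top',(355,215)),('scene',(165,110))):
    b=imaging.camera(n)[:,:,::-1]
    out.append(cv2.resize(b[y0:y0+80,x0:x0+80],None,fx=5,fy=5,interpolation=3))
cv2.imwrite('pics/b8.png',np.hstack(out))
E
```

```text
t 18.2 p [ 0.4522 -0.33    0.1388] q [-0.631  0.405  0.007  1.168  0.     1.266] F [-0.48 -0.06  0.59] w -0.0004
tool delta (0.1m): [-0.017 -0.006  0.548] x axis [ 0.947 -0.32   0.004]
```

View pics/b8.png

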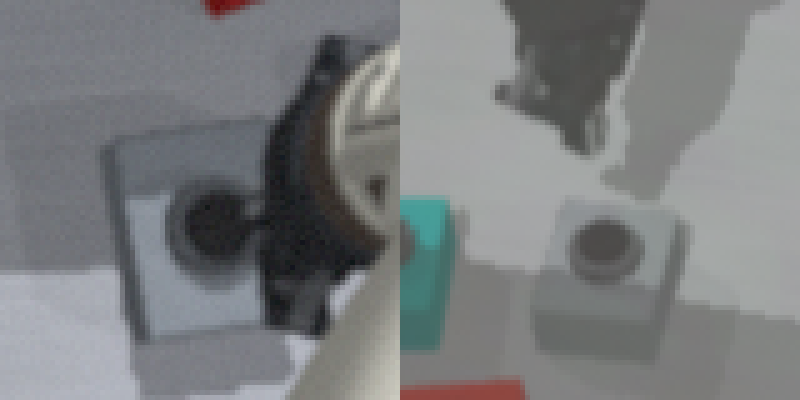

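>>> {"api": "carry_out", "payload": {"moves": [[-0.01,0,0.25,0,-1],[-0.01,0,0.44,0,-1],[-0.01,0,0.44,0,-1],[-0.01,0,0.44,0,-1],[-0.01,0,0.44,0,-1]]}}

```text
clock: 18.8
eef_pos: [0.4508, -0.3305, 0.0942]
tool_rot: [0.987, -0.163, 0.001, 0.001]
ft_force: [0.2, -0.2, 0.2]
grip_width: 0.0
```

```bash
python3 - <<'E'
from h import *
delta(.451,-.329,.084)
out=[]
for n,(x0,y0) in(('top',(370,230)),('scene',(180,130))):
    b=imaging.camera(n)[:,:,::-1]
    out.append(cv2.resize(b[y0:y0+50,x0:x0+50],None,fx=8,fy=8,interpolation=3))
cv2.imwrite('pics/b9.png',np.hstack(out))
E
```

```text
t 18.8 p [ 0.4508 -0.3305  0.0942] q [-0.633  0.442 -0.061  1.065  0.     1.266] F [ 0.17 -0.22  0.19] w 0.0
tool delta (0.1m): [-0.003 -0.015  0.102] x axis [ 0.947 -0.322  0.003]
```

View pics/b9.png

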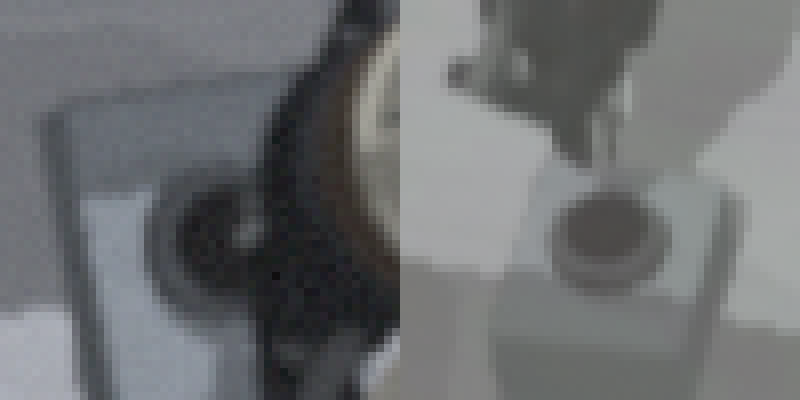

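The tip is at about crop (240,235) in the top view, over the button at (225,235). The scene view still shows a gap of about 25 mm. I'll go down slowly and watch the force.

>>> {"api": "carry_out", "payload": {"moves": [[0,0,0.03,0,-1],[0,0,0.06,0,-1],[0,0,0.08,0,-1],[0,0,0.1,0,-1],[0,0,0.12,0,-1],[0,0,0.12,0,-1]]}}

```text
clock: 19.5
eef_pos: [0.4495, -0.3295, 0.08]
tool_rot: [0.987, -0.163, -0.0, -0.0]
ft_force: [0.4, -0.0, -0.3]
grip_width: 0.0002
```

>>> {"api": "carry_out", "payload": {"moves": [[0,0,0.02,0,-1],[0,0,0.04,0,-1],[0,0,0.04,0,-1]]}}

```text
clock: 19.8
eef_pos: [0.4495, -0.3296, 0.0762]
tool_rot: [0.987, -0.163, -0.0, -0.0]
ft_force: [0.7, 0.1, -0.7]
grip_width: -0.0
```

>>> {"api": "carry_out", "payload": {"moves": [[0,0,0.03,0,-1],[0,0,0.06,0,-1],[0,0,0.06,0,-1]]}}

```text
clock: 20.1
eef_pos: [0.4493, -0.3295, 0.0699]
tool_rot: [0.987, -0.163, -0.001, -0.0]
ft_force: [-1.0, -0.6, -0.5]
grip_width: -0.0003
```

>>> {"api": "carry_out", "payload": {"moves": [[0,0,0.02,0,-1],[0,0,0.04,0,-1],[0,0,0.04,0,-1]]}}

```text
clock: 20.4
eef_pos: [0.4495, -0.3296, 0.0662]
tool_rot: [0.987, -0.163, -0.0, -0.0]
ft_force: [0.8, 0.4, -0.6]
grip_width: -0.0003
```

>>> {"api": "carry_out", "payload": {"moves": [[0,0,0.02,0,-1],[0,0,0.04,0,-1],[0,0,0.04,0,-1]]}}

```text
clock: 20.7
eef_pos: [0.4495, -0.3296, 0.0621]
tool_rot: [0.987, -0.163, -0.0, -0.0]
ft_force: [0.2, 0.0, 0.3]
grip_width: 0.0002
```

```bash
python3 - <<'E'
from h import *
delta(.451,-.329,.084)
out=[]
for n,(x0,y0) in(('top',(370,230)),('scene',(180,130))):
    b=imaging.camera(n)[:,:,::-1]
    out.append(cv2.resize(b[y0:y0+50,x0:x0+50],None,fx=8,fy=8,interpolation=3))
cv2.imwrite('pics/b10.png',np.hstack(out))
E
```

```text
t 20.7 p [ 0.4495 -0.3296  0.0621] q [-0.633  0.474 -0.103  0.995  0.     1.266] F [0.19 0.04 0.32] w 0.0002
tool delta (0.1m): [ 0.012 -0.01  -0.219] x axis [ 0.947 -0.322 -0.001]
```

View pics/b10.png

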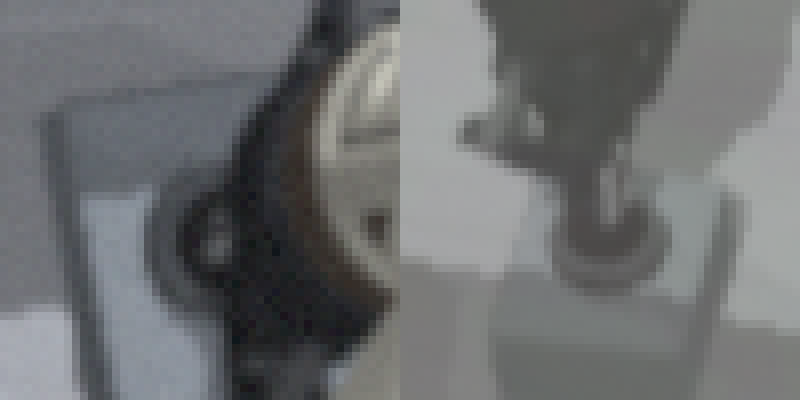

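In the scene view the tip now reaches the button face (crop (600,230)), but there's no force yet. I'll keep lowering in small steps.

>>> {"api": "carry_out", "payload": {"moves": [[0,0,0.02,0,-1],[0,0,0.03,0,-1],[0,0,0.03,0,-1]]}}

```text
clock: 21.1
eef_pos: [0.45, -0.33, 0.0598]
tool_rot: [0.987, -0.163, 0.0, 0.0]
ft_force: [0.9, 0.1, 1.9]
grip_width: -0.0002
```

>>> {"api": "carry_out", "payload": {"moves": [[0,0,0.02,0,-1],[0,0,0.03,0,-1],[0,0,0.03,0,-1]]}}

```text
clock: 21.4
eef_pos: [0.45, -0.3299, 0.0568]
tool_rot: [0.987, -0.163, 0.0, 0.0]
ft_force: [0.0, -0.3, 4.8]
grip_width: -0.0001
```

>>> {"api": "carry_out", "payload": {"moves": [[0,0,0.02,0,-1],[0,0,0.02,0,-1],[0,0,0.02,0,-1]]}}

```text
clock: 21.7
eef_pos: [0.45, -0.3299, 0.0553]
tool_rot: [0.987, -0.163, 0.0, 0.0]
ft_force: [-1.4, 0.6, 7.9]
grip_width: 0.0002
```

>>> {"api": "carry_out", "payload": {"moves": [[0,0,0.01,0,-1],[0,0,0.01,0,-1],[0,0,0.01,0,-1]]}}

```text
clock: 22.0
eef_pos: [0.4501, -0.33, 0.0552]
tool_rot: [0.987, -0.163, 0.001, 0.0]
ft_force: [-2.8, 1.5, 12.8]
grip_width: 0.0001
```

The force jumped to 12.8 N with no further travel, so the button is fully down. Now I'll release it and retreat upwards.

>>> {"api": "carry_out", "payload": {"moves": [[0,0,-0.05,0,-1],[0,0,-0.15,0,-1],[0,0,-0.5,0,-1],[0,0,-0.9,0,-1],[0,0,-0.9,0,-1],[0,0,-0.9,0,-1]]}}

```text
clock: 22.6
eef_pos: [0.4501, -0.33, 0.1444]
tool_rot: [0.987, -0.163, 0.001, 0.0]
ft_force: [0.1, 0.6, 0.2]
grip_width: 0.0001
```

>>> {"api": "carry_out", "payload": {"moves": [[0,0.2,-0.4,0,-1],[0,0.5,-0.8,0,-1],[0,1,-0.8,0,-1],[0,1,-0.8,0,-1],[0,1,-0.8,0,-1],[0,1,-0.8,0,-1]]}}

```text
clock: 23.2
eef_pos: [0.4169, -0.4231, 0.2214]
tool_rot: [0.987, -0.163, -0.002, -0.001]
ft_force: [-0.1, -0.2, -0.3]
grip_width: 0.0002
```

```bash
python3 - <<'E'
from h import *
delta(.451,-.329,.084)
d={}
for n in('top','scene'):
    a=imaging.camera(n)[:,:,::-1].copy();cv2.imwrite(f'pics/{n}9.png',a);d[n]=a
df=cv2.absdiff(d['top'],cv2.imread('pics/top0.png')).max(2)
print('top covers/case/mug/jar max-mean diff',[ (k,float(df[y:y+h,x:x+w].mean().round(1)),int(np.percentile(df[y:y+h,x:x+w],99))) for k,(x,y,w,h) in dict(mat=(185,178,128,110),case=(222,120,75,48),mug=(135,142,50,45),jar=(335,140,38,35),rec=(372,232,45,55)).items()])
cv2.imwrite('pics/end.png',np.hstack([cv2.resize(d[n],(400,300)) for n in d]))
E
```

```text
t 23.2 p [ 0.4169 -0.4231  0.2214] q [-0.793  0.436  0.273  1.412  0.     1.105] F [-0.1  -0.16 -0.27] w 0.0002
tool delta (0.1m): [ 0.026 -0.997  1.376] x axis [ 0.947 -0.322 -0.004]
top covers/case/mug/jar max-mean diff [('mat', 5.7, 14), ('case', 3.3, 9), ('mug', 6.8, 15), ('jar', 2.8, 7), ('rec', 3.0, 8)]
```

View pics/end.png

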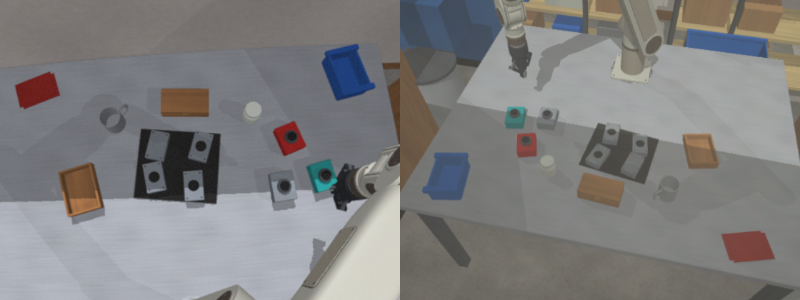

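The final pictures differ from the first only at noise level at the mat, case, mug, jar and recorder. The arm is clear of everything, so I'm handing in.

```bash
python3 -c "
from workcell import order
print(order.job_done())"
```

```text
the job is handed in; nothing more can be done
None
```

The job is handed in at 23 s on the robot's clock, with all three steps done in order. `job_done` gives no verdict, so I can't confirm it passed.

- **Pointing at the cover:** I held over the one cover without a hole, at about (0.625, 0.093), for about 2 s, then again 15 mm lower for about 2.3 s.
- **Pointing at the tray:** I held over its middle, at about (0.485, 0.366), for about 2.4 s.
- **Pressing the button:** I pressed the grey recorder's button until travel stopped at 12.8 N, then released it and moved clear.

**Last checks:** Compared with the first top picture, the mat with the four covers, the case, the mug and the jar had not visibly moved. The recorder looked the same, so the button is up. Wrist force was near zero, and other covers were crossed with the TCP about 0.235 m up.

**One disagreement:** the fingertips are about 20–30 mm higher than the stated tool geometry implies. Triangulation from both cameras showed this, and the height at which the tips met the button supported it. The lower cover hold and the tray hold were set to stay within the height limits on either reading. The first, higher cover hold may have been too high, which is why I repeated it.

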